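Lock a bracket in the guarded jig

TASK

Get the bracket locked in the jig: with the fingers push it along its channel until it is fully home against the stop, then reach down through the window in the guard and press the lever all the way down, so that its pin drops into the bracket's slot. Do not touch the guard, do not lift or tip the bracket, and leave the other things on the bench where they are.

Things in the scene. Friction and masses are not known exactly. Their poses are not given: they have to be found in the camera images.
- jig: Fixed steel locking jig. Origin: on the bench (z = 0), on the middle line of its channel, 30 mm short of the stop's face; +z up, +y is the way the bracket is pushed in. Its flat base is 20 mm high; the channel on it runs along the jig's y at x = 0 from y = -340 to +30 mm, where a stop block closes it, between two low fences (6 mm high, 45 mm apart). The jig is turned by up to about 15 degrees from start to start.
- guard: White perforated box guard fixed over the jig's head (same origin and axes as the jig): x -125 to +130, y -120 to +80 mm, top face 110 mm above the bench, top sheet 4 mm thick, closed on all four sides but for a low slot (70 mm wide, up to 40 mm above the bench) through which the bracket slides in. Must not be touched by the robot.
- window (a point): Centre of the guard's only window, at the height of the guard's top face (110 mm above the bench), which is level. The opening is square, 100 mm along the jig's x and 100 mm along its y; its centre is at jig x = -40, y = -20 mm.
- lock_lever (a joint): Lever's turn in rad: 0 = up (starts between 0 and 0.05), 0.28 = all the way down on its end stop. It turns about a level axis along the jig's y at jig x = +85 mm, y = -20 mm, 32 mm above the bench. It is stiff (about 5 to 6 N at the pad) and stays where it is left.
- lever_pad (a point): Centre of the top face of the lever's flat steel press pad, 45 x 45 mm, below the window. Fully up it is 97 mm above the bench at jig x = -32 mm; fully down 62 mm above the bench at jig x = -45 mm (48 mm below the guard's top face), and then level; y = -20 mm throughout. If the bracket is not home, the pin lands on it and the lever stops part-way.
- bracket: Loose aluminium L-bracket, about 0.3 kg (0.2 to 0.45), lying in the channel: a strip 40 mm wide (jig x), 260 mm long (jig y), 8 mm thick, with a slot for the lever's pin centred 50 mm from its far (+y) end, and an upright flange at its near (-y) end. Origin: middle of the strip's underside, which is 20 mm above the bench. Axes as the jig's. It slides freely (1 to 4 N) and stays where it is left. It starts 35 to 65 mm short of home; home is origin at jig y = -100 mm.
- flange_face (a point): Centre of the outer (-y) face of the bracket's upright flange (40 mm wide, 8 mm thick, top 65 mm above the bench, the point itself 45 mm above the bench): the face to push on, towards the jig's +y. Home at jig y = -230 mm, 110 mm short of the guard.
- grinding_disc: loose flat grinding disc, 100 mm across, 6 mm thick, lying on the bench; leave alone
- screwdriver: loose screwdriver lying on the bench, 200 mm long; leave alone
- wire_brush: loose steel wire cup brush, 70 mm across, 45 mm high; leave alone
- tape_measure: loose tape measure, 65 x 34 x 62 mm; leave alone
- wrench: loose wrench lying on the bench; leave alone
- oil_can: loose round can, 56 mm across, 110 mm high, standing; leave alone
- angle_grinder: loose angle grinder lying on the bench, 290 mm long, about 75 mm high; leave alone

How it is judged:
By the outcome, as a careful person would: the job done as asked, in the order asked, and still so for the second after the job is handed in, with the robot touching nothing.
It also fails if it takes over 45 s, if anything falls off the work surface, if the arm or the gripper's body presses on something with over 40 N, if the wrist force passes 120 N, or if a joint passes its speed limit or range.

ROBOT

A 7-joint arm with a two-finger parallel gripper is mounted at the origin on the work surface. World frame = base frame: x ahead of the robot, y to its left, z up, the work surface at z = 0. Lengths are in m, angles in rad, forces in N, time in s.
With the tool pointing down it reaches from about 0.425 to 0.875 m from the base axis. Payload 4.7 kg.
Tool frame: the origin (TCP) lies at the very end of the fingers, on their centre line; the grasp point (between the pads) lies 19 mm behind it; y points along the fingers, x is the direction in which the jaws open and shut, and the axes are right-handed (so a half turn about y gives the same grasp; the last joint's range is limited). The gripper opens to 85 mm and grips with 20 to 120 N. Pads are 22 mm wide; open, the fingers measure 114 mm over their backs; the gripper's body (76 mm by 85 mm) begins 54 mm behind the grasp point. The pads swing forward as they close: fully open they stand 13 mm farther back than shut.
Start: joints at [-1.277, 0.321, -0.07, 1.45, 0.023, 1.371, -0.057], TCP at [0.18, 0.625, 0.231] pointing down, gripper open.
Joint ranges: [-2.86, 2.86], [-0.3, 2.09], [-1.38, 1.24], [0.06, 2.45], [-1.56, 4.7], [0.09, 2.05], [-2.69, 2.69]. Speed limits (rad/s): [2.57, 2.57, 3.14, 3.14, 3.14, 3.14, 3.14].

INTERFACE

Orientations are given as a unit quaternion [w, x, y, z].
In Python, from bench import ctrl gives the robot as it stands.
- The arm moves only by the tool send_rows, never from a script. Its argument "motion" is text: rows parted by semicolons, each of 7 numbers parted by spaces: the opening in per cent of the stroke, from 0 (shut) to 100 (fully open), then the shift along the tool's x, y, z in mm, then the turn, a rotation vector about the tool's x, y, z in degrees. A call has 1 to 20 rows; each row shifts and turns the pose as measured when the row begins, along the tool's axes as they then stand; what a row does not reach is not made up. A row lasts 1/8 s, in which the tool goes at most 62.5 mm and 10.7 degrees, less where a joint would pass 70% of its speed; a pose out of reach is approached as far as the arm can. A call is refused whole if a number of a shift passes 62.5 or a number of a turn 10.7, either way. A call with a gripper value outside its range is refused whole. The fingers move at their own pace and stop on an object; the grip force is fixed at half the most. Time passes only in rows, so rows that do not move let the fingers close. It gives the time, the measured TCP pose, the force and the opening at its end, in the units of the state.
- ctrl.read_state(): the state, without advancing time (a new reading comes with each control period).
- ctrl.grab_frame(name): name is "side" or "top"; returns (picture, depth): 400x640x3 uint8, red, green, blue; 400x640 float32, m along the optical axis (not along the pixel's ray), 0 where there is no reading.
- ctrl.get_calibration(name): a dict with "fx", "fy", "cx", "cy" (pixels), "R" (3x3) and "t" (3): a world point X has camera coordinates R X + t. Camera axes: x right, y down, z forward; pixel columns grow to the right and rows downward; lengths in m; the calibration is good to about 2 mm. A picture is of the moment at which its call begins. get_calibration takes no time and is no camera call.
- ctrl.sign_off(): hands the job in, once; it reports no verdict.
The state is a dict: "time": time; "qpos": joint angles; "dq": joint speeds; "tau": joint torques, N m; "tool_pos": TCP position; "tcp_rot": TCP orientation; "contact_force": force on the tool from outside, world axes, zero at the start; "ft_torque": the same for the moment, N m; "finger_gap": finger opening in m.
Only numpy, scipy, OpenCV 4.12 (cv2) and the standard library are available. Lean on these libraries where they do the work, as an engineer would, in place of code of your own. Each camera call takes 0.05 s, during which the arm holds its last target. There are 200 camera calls.

## Working session

There is one attempt and no reset: what is moved stays moved. The work goes in short steps, Python scripts to look and compute and a tool call to move; the robot and the scene stay as the last step left them, time stands still between calls to the robot, and variables do not carry over. Pictures are saved under pics/ and viewed, about 8 in all and at most 12, crops included, and the job is handed in when it is done.

Besides the shell and the picture viewer there is one more tool, called after "Request:" as name(argument=value, ...), one argument or row to a line, values as JSON. send_rows: Moves the arm, as the interface text tells. Its arguments: {"type":"object","properties":{"motion":{"type":"string"}},"required":["motion"]}

```bash
mkdir -p pics; python3 - <<'E'
from bench import ctrl
import cv2,numpy as np
for n in("top","side"):
    p,d=ctrl.grab_frame(n);cv2.imwrite(f"pics/{n}0.png",p[:,:,::-1]);np.save(f"pics/{n}0.npy",d)
    c=ctrl.get_calibration(n);print(n,{k:np.round(v,3).tolist() for k,v in c.items()})
s=ctrl.read_state();print(s)
E
```

```text
top {'fx': 379.727, 'fy': 379.727, 'cx': 322.786, 'cy': 201.898, 'R': [[0.021, -1.0, -0.017], [-0.988, -0.018, -0.151], [0.151, 0.02, -0.988]], 't': [0.121, 0.59, 0.844]}
side {'fx': 423.135, 'fy': 423.135, 'cx': 320.969, 'cy': 200.515, 'R': [[0.957, -0.289, -0.022], [-0.192, -0.575, -0.795], [0.217, 0.765, -0.606]], 't': [-0.498, 0.274, 0.722]}
{'time': 0.1, 'qpos': array([-1.27685858,  0.32177095, -0.0700635 ,  1.45155018,  0.02256614,
        1.37077143, -0.05691904]), 'dq': array([-0.00017897, -0.00231109,  0.00028522, -0.00384997,  0.00017261,
        0.00221842,  0.00079137]), 'tau': array([ 1.90736318e-04, -4.94875932e+01, -3.83650381e-01, -3.15211737e+01,
        1.32332440e-02,  7.31697364e-03, -1.90119459e-05]), 'tool_pos': array([0.17944639, 0.62424956, 0.23031975]), 'tcp_rot': array([-0.56446612,  0.56523127,  0.42490711, -0.42584687]), 'contact_force': array([-0.68397828,  0.50839133, -0.5077292 ]), 'ft_torque': array([ 0.02560289,  0.01231484, -0.03887766]), 'finger_gap': 0.08547973765395016}
```

View pics/top0.png

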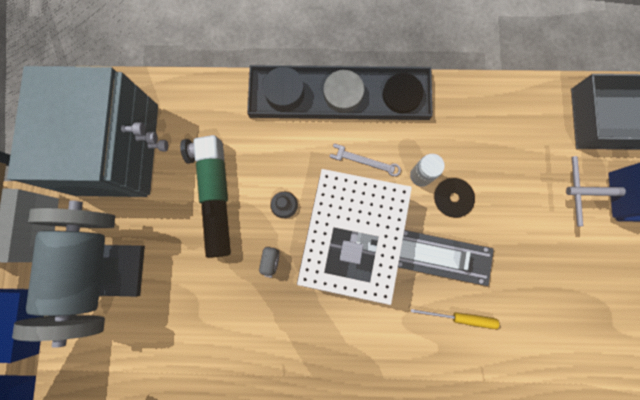

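View pics/side0.png

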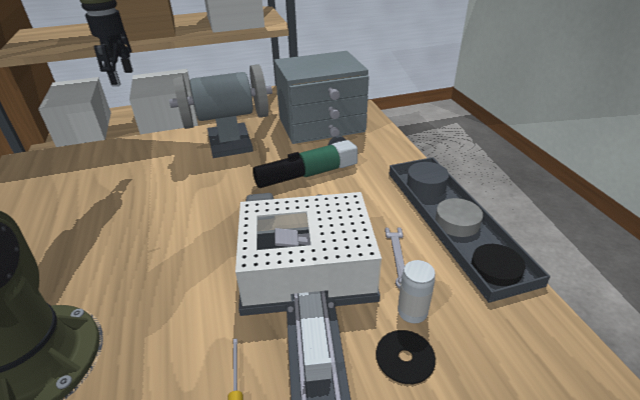

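```bash
cat > h.py <<'E'
import numpy as np,cv2
from bench import ctrl
def cloud(n,d):
    c=ctrl.get_calibration(n);v,u=np.mgrid[:400,:640]
    P=np.stack([(u-c["cx"])/c["fx"]*d,(v-c["cy"])/c["fy"]*d,d],-1)
    return (P-np.array(c["t"]))@np.array(c["R"])   # R^T(P-t)
def pix2w(n,u,v,z):
    c=ctrl.get_calibration(n);R=np.array(c["R"]);r=R.T@[(u-c["cx"])/c["fx"],(v-c["cy"])/c["fy"],1];o=-R.T@np.array(c["t"])
    return o+r*(z-o[2])/r[2]
E
python3 - <<'E'
from h import *
for n in("top","side"):
    d=np.load(f"pics/{n}0.npy");W=cloud(n,d);p=cv2.imread(f"pics/{n}0.png")
    m=(d>0)&(abs(W[...,2]-.11)<.012)&(p.min(-1)>150)
    k,l,st,_=cv2.connectedComponentsWithStats(cv2.morphologyEx(m.astype(np.uint8),cv2.MORPH_CLOSE,np.ones((3,3))))
    i=1+np.argmax(st[1:,4]);q=W[(l==i)&m]
    print(n,"z",np.median(q[:,2]),"rect",cv2.minAreaRect((q[:,:2]*1000).astype(np.float32)))
    (cx,cy),(a,b),th=cv2.minAreaRect((q[:,:2]*1000).astype(np.float32)); print(np.round(cv2.boxPoints(((cx,cy),(a,b),th))))
    # flange: heights .06..0.07 
pts=[(321,170),(410,184),(391,303),(299,287)]
print([np.round(pix2w("top",*q,.11),3) for q in pts])
p=cv2.imread("pics/top0.png");cv2.imwrite("pics/c1.png",cv2.resize(p[155:320,285:510],None,fx=3.5,fy=3.5,interpolation=cv2.INTER_CUBIC))
E
```

```text
top z 0.10965367425091053 rect ((509.90997314453125, 61.084716796875), (200.208251953125, 255.5758514404297), 79.49082946777344)
[[366. -14.]
 [617. -61.]
 [654. 136.]
 [403. 183.]]
side z 0.11072046111219898 rect ((508.0117492675781, 64.81991577148438), (204.11264038085938, 255.02342224121094), 79.53755950927734)
[[364. -12.]
 [615. -59.]
 [652. 142.]
 [401. 188.]]
[array([0.649, 0.136, 0.11 ]), array([ 0.621, -0.058,  0.11 ]), array([ 0.368, -0.016,  0.11 ]), array([0.396, 0.177, 0.11 ])]
```

View pics/c1.png

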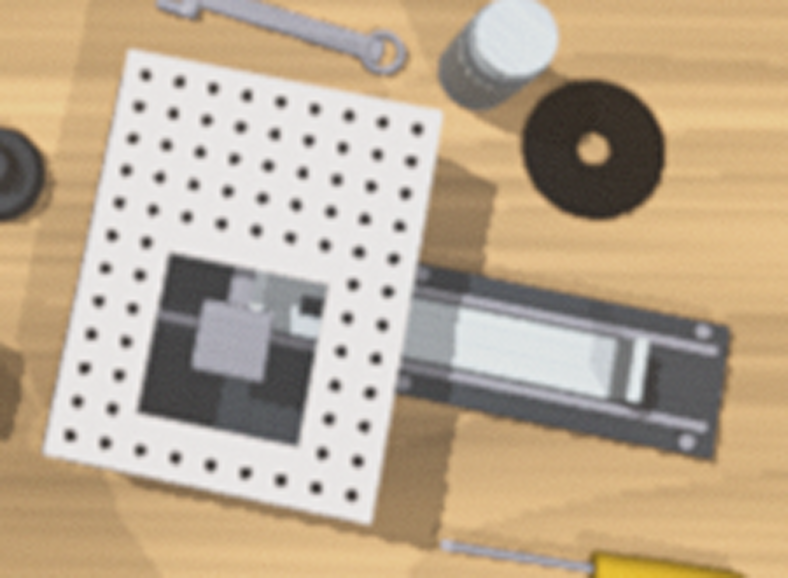

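```bash
cat >> h.py <<'E'
from scipy.spatial.transform import Rotation as Ro
th=np.radians(-10.5);ex=np.array([np.cos(th),np.sin(th),0]);ey=np.array([-np.sin(th),np.cos(th),0]);O=np.array([.510,.082,0])
jig=lambda W:np.stack([(W-O)@ex,(W-O)@ey,W[...,2]],-1)
world=lambda j:O+j[0]*ex+j[1]*ey+np.array([0,0,j[2]])
def togo(*js):
    s=ctrl.read_state();R=Ro.from_quat(s["tcp_rot"],scalar_first=True);p=s["tool_pos"]
    print("t",s["time"],"pos",np.round(p,4),"jig",np.round(jig(p)*1000,1),"F",np.round(s["contact_force"],1),"q",np.round(s["qpos"],2))
    print("tool axes\n",np.round(R.as_matrix(),3))
    for sg in(1,-1):
        T=Ro.from_matrix(np.stack([sg*ex,[0,0,-1],-sg*ey],1)); print("turn(deg,tool) for tool x=%+djigx"%sg,np.round((R.inv()*T).as_rotvec(degrees=True),1))
    print("jig ex,ey in tool",np.round(R.inv().apply(ex),3),np.round(R.inv().apply(ey),3))
    for j in js:print("shift mm",j,np.round(R.inv().apply(world(np.array(j)/1000)-p)*1000,1))
E
python3 - <<'E'
from h import *
for n in("top","side"):
    d=np.load(f"pics/{n}0.npy");J=jig(cloud(n,d))*1000
    m=(d>0)&(abs(J[...,0])<30)&(J[...,1]<-180)&(J[...,1]>-340)
    f=J[m&(J[...,2]>50)&(J[...,2]<75)];print(n,"flange",len(f),np.round(np.percentile(f,[2,50,98],axis=0)))
    f=J[m&(J[...,2]>22)&(J[...,2]<34)];print(n,"strip",np.round(np.percentile(f,[2,50,98],axis=0)))
    m=(d>0)&(abs(J[...,0]+35)<45)&(abs(J[...,1]+20)<45)&(J[...,2]>85)&(J[...,2]<105);f=J[m];print("pad",len(f),np.round(np.percentile(f,[2,50,98],axis=0)))
print(jig(pix2w("top",469.6,261.3,.065))*1000)
togo([0,-315,200],[0,-315,36])
E
```

```text
top flange 108 [[ -18. -281.   51.]
 [   0. -275.   63.]
 [  20. -273.   67.]]
top strip [[ -27. -332.   22.]
 [   1. -237.   27.]
 [  29. -183.   31.]]
pad 422 [[-55. -42.  86.]
 [-34. -20.  93.]
 [-13.   1.  99.]]
side flange 278 [[ -21. -280.   51.]
 [  -2. -278.   64.]
 [  18. -271.   67.]]
side strip [[ -29. -309.   22.]
 [  -1. -229.   28.]
 [  26. -182.   31.]]
pad 399 [[-58. -41.  87.]
 [-37. -22.  93.]
 [-15.   3.  99.]]
[  -0.81664686 -284.53630331   65.        ]
t 0.1 pos [0.1794 0.6242 0.2303] jig [-423.8  472.9  230.3] F [-0.7  0.5 -0.5] q [-1.28  0.32 -0.07  1.45  0.02  1.37 -0.06]
tool axes
 [[ 0.276 -0.    -0.961]
 [ 0.961 -0.002  0.276]
 [-0.002 -1.    -0.   ]]Traceback (most recent call last):
  File "<stdin>", line 9, in <module>
  File "h.py", line 19, in togo
    T=Ro.from_matrix(np.stack([sg*ex,[0,0,-1],-sg*ey],1)); print("turn(deg,tool) for tool x=%+djigx"%sg,np.round((R.inv()*T).as_rotvec(degrees=True),1))
  File "scipy/spatial/transform/_rotation.pyx", line 1143, in scipy.spatial.transform._rotation.Rotation.from_matrix
ValueError: Non-positive determinant (left-handed or null coordinate frame) in rotation matrix 0: [[ 0.98325491  0.         -0.18223553]
 [-0.18223553  0.         -0.98325491]
 [ 0.         -1.         -0.        ]].
```

Request:
send_rows(
  motion="0 -8 0 -60 0 5.5 0;0 -8 0 -60 0 5.5 0;0 -8 0 -60 0 5.5 0;0 -8 0 -60 0 5.5 0;0 -8 0 -60 0 5.5 0;0 -8 0 -60 0 5.5 0;0 -8 0 -60 0 5.5 0;0 -8 0 -60 0 5.5 0;0 -8 0 -60 0 5.5 0;0 -8 0 -60 0 5.5 0;0 -8 0 -60 0 5.5 0;0 -8 0 -60 0 5.5 0",
)

```text
time: 1.6
tool_pos: [0.5833, 0.0544, 0.2232]
tcp_rot: [-0.704, 0.708, 0.037, -0.044]
contact_force: [1.3, -0.3, -0.3]
finger_gap: -0.0
```

```bash
sed -i 's/-sg\*ey\],1/sg*ey],1/' h.py; python3 -c "
from h import *
togo([0,-315,200],[0,-315,36])"
```

```text
t 1.6 pos [0.5833 0.0544 0.2232] jig [ 77.1 -13.8 223.2] F [ 1.3 -0.3 -0.3] q [-0.55  0.2   0.47  1.64 -0.09  1.33  0.05]
tool axes
 [[ 0.993 -0.009 -0.115]
 [ 0.115 -0.007  0.993]
 [-0.009 -1.    -0.006]]
turn(deg,tool) for tool x=+1jigx [ 0.4 17.1 -0.5]
turn(deg,tool) for tool x=-1jigx [  -0.7 -162.9   -0.6]
jig ex,ey in tool [ 0.956 -0.007 -0.294] [ 0.294 -0.008  0.956]
shift mm [0, -315, 200] [-162.    26.1 -265.1]
shift mm [0, -315, 36] [-160.4  190.1 -264.2]
```

Request:
send_rows(
  motion="0 -23 0 -50 0 5.7 0;0 -19 0 -52 0 5.7 0;0 -15 0 -54 0 5.7 0;0 -13 0 -54 0 0 0;0 -10 0 -54 0 0 0;0 0 0 0 0 0 0",
)

```text
time: 2.35
tool_pos: [0.4773, -0.2192, 0.2244]
tcp_rot: [-0.7, 0.707, -0.076, 0.07]
contact_force: [-0.1, 1.8, -0.1]
finger_gap: 0.0002
```

```bash
python3 -c "
from h import *
togo([0,-320,200],[0,-320,36])"
```

```text
t 2.35 pos [ 0.4773 -0.2192  0.2244] jig [  22.7 -302.2  224.4] F [-0.1  1.8 -0.1] q [-0.3   0.06  0.7   1.79 -0.03  1.32  0.2 ]
tool axes
 [[ 0.979 -0.01   0.205]
 [-0.205 -0.009  0.979]
 [-0.008 -1.    -0.011]]
turn(deg,tool) for tool x=+1jigx [ 0.6 -1.3 -0.5]
turn(deg,tool) for tool x=-1jigx [  0.8 178.7   0.9]
jig ex,ey in tool [ 1.    -0.009  0.023] [-0.023 -0.011  1.   ]
shift mm [0, -320, 200] [-22.1  24.8 -18.1]
shift mm [0, -320, 36] [-20.7 188.8 -16.3]
```

Request:
send_rows(
  motion="0 -11 0 -10 0.6 -1.3 -0.5;0 -11 20 -9 0 0 0;0 0 50 0 0 0 0;0 0 50 0 0 0 0;0 0 40 0 0 0 0;0 0 20 0 0 0 0;0 0 0 0 0 0 0",
)

```text
time: 3.22
tool_pos: [0.454, -0.2272, 0.0384]
tcp_rot: [0.706, -0.703, 0.062, -0.063]
contact_force: [0.2, -0.6, 0.9]
finger_gap: -0.0001
```

```bash
python3 - <<'E'
from h import *
togo([0,-320,36],[0,-242,36])
p,d=ctrl.grab_frame("side");cv2.imwrite("pics/s2.png",p[:,:,::-1])
E
```

```text
t 3.225 pos [ 0.454  -0.2272  0.0384] jig [   1.2 -314.2   38.4] F [ 0.2 -0.6  0.9] q [-0.22  0.25  0.7   2.03 -0.21  0.93  0.42]
tool axes
 [[ 0.984  0.001  0.176]
 [-0.176  0.004  0.984]
 [ 0.    -1.     0.004]]
turn(deg,tool) for tool x=+1jigx [-0.2  0.4  0. ]
turn(deg,tool) for tool x=-1jigx [   0.  -179.6    0.4]
jig ex,ey in tool [ 1.     0.    -0.006] [0.006 0.004 1.   ]
shift mm [0, -320, 36] [-1.3  2.4 -5.8]
shift mm [0, -242, 36] [-0.8  2.7 72.2]
```

View pics/s2.png

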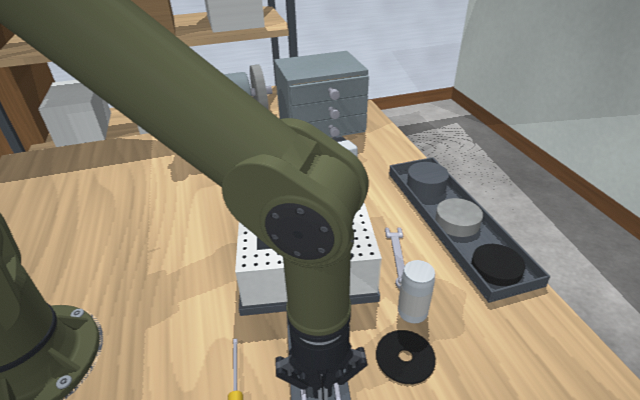

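Request:
send_rows(
  motion="0 -1 2 8 0 0.4 0;0 0 0 10 0 0 0;0 0 0 10 0 0 0;0 0 0 10 0 0 0;0 0 0 10 0 0 0;0 0 0 8 0 0 0;0 0 0 5 0 0 0",
)

```text
time: 4.15
tool_pos: [0.4682, -0.1634, 0.0408]
tcp_rot: [0.705, -0.703, 0.061, -0.068]
contact_force: [-1.2, -0.6, -0.9]
finger_gap: 0.0
```

```bash
python3 - <<'E'
from h import *
togo([0,-242,36])
E
```

```text
t 4.15 pos [ 0.4682 -0.1634  0.0408] jig [   3.6 -248.9   40.8] F [-1.2 -0.6 -0.9] q [-0.33  0.21  0.67  2.06 -0.17  0.92  0.25]
tool axes
 [[ 0.983  0.009  0.182]
 [-0.182  0.003  0.983]
 [ 0.008 -1.     0.004]]
turn(deg,tool) for tool x=+1jigx [-0.2  0.   0.5]
turn(deg,tool) for tool x=-1jigx [   0.8 -180.     0.4]
jig ex,ey in tool [ 1.     0.008 -0.001] [0.001 0.004 1.   ]
shift mm [0, -242, 36] [-3.6  4.8  6.9]
```

Request:
send_rows(
  motion="0 -1 1 4 0 0 0;0 -1 1 4 0 0 0;0 0 1 4 0 0 0",
)

```text
time: 4.53
tool_pos: [0.469, -0.1537, 0.0388]
tcp_rot: [-0.704, 0.704, -0.061, 0.069]
contact_force: [-3.6, -10.3, 6.7]
finger_gap: 0.0003
```

Request:
send_rows(
  motion="0 0 0.5 4 0 0 0;0 0 0 4 0 0 0",
)

```text
time: 4.78
tool_pos: [0.4688, -0.1538, 0.0389]
tcp_rot: [-0.7, 0.708, -0.063, 0.07]
contact_force: [-1.7, -11.0, -0.2]
finger_gap: 0.0001
```

```bash
python3 - <<'E'
from h import *
togo([0,-242,36])
E
```

```text
t 4.775 pos [ 0.4688 -0.1538  0.0389] jig [   2.4 -239.4   38.9] F [ -1.7 -11.   -0.2] q [-0.36  0.2   0.67  2.07 -0.15  0.91  0.2 ]
tool axes
 [[ 0.982  0.01   0.187]
 [-0.187 -0.011  0.982]
 [ 0.012 -1.    -0.009]]
turn(deg,tool) for tool x=+1jigx [ 0.5 -0.3  0.7]
turn(deg,tool) for tool x=-1jigx [ -1.  179.7   0.8]
jig ex,ey in tool [1.    0.012 0.005] [-0.005 -0.009  1.   ]
shift mm [0, -242, 36] [-2.5  2.9 -2.6]
```

Request:
send_rows(
  motion="0 0 0 8 0 0 0;0 0 0 8 0 0 0",
)

```text
time: 5.03
tool_pos: [0.4686, -0.1541, 0.0392]
tcp_rot: [-0.693, 0.714, -0.066, 0.073]
contact_force: [-4.6, -19.7, 1.2]
finger_gap: 0.0002
```

Request:
send_rows(
  motion="0 -1 0 -12 0.5 0 0.6;0 -1 0 -20 0 0 0;0 0 -50 0 0 0 0;0 0 -55 0 0 0 0;0 0 -55 0 0 0 0;0 0 0 0 0 0 0",
)

```text
time: 5.78
tool_pos: [0.4586, -0.1792, 0.2018]
tcp_rot: [-0.698, 0.709, -0.073, 0.068]
contact_force: [0.1, -0.1, -0.0]
finger_gap: -0.0002
```

```bash
python3 - <<'E'
from h import *
togo([-42,-20,190])
for n in("top","side"):
    p,d=ctrl.grab_frame(n);cv2.imwrite(f"pics/{n}3.png",p[:,:,::-1]);J=jig(cloud(n,d))*1000
    m=(d>0)&(abs(J[...,0])<25)&(J[...,1]<-180)&(J[...,1]>-340)&(J[...,2]>50)&(J[...,2]<75)
    f=J[m];print(n,len(f),np.round(np.percentile(f,[2,50,98],axis=0)) if len(f) else "")
E
```

```text
t 5.775 pos [ 0.4586 -0.1792  0.2018] jig [  -2.9 -266.1  201.8] F [ 0.1 -0.1 -0. ] q [-0.4  -0.02  0.71  1.89  0.03  1.27  0.1 ]
tool axes
 [[ 0.98  -0.007  0.198]
 [-0.198 -0.015  0.98 ]
 [-0.004 -1.    -0.016]]
turn(deg,tool) for tool x=+1jigx [ 0.9 -0.9 -0.3]
turn(deg,tool) for tool x=-1jigx [  0.4 179.1   1.4]
jig ex,ey in tool [ 1.    -0.005  0.016] [-0.016 -0.016  1.   ]
shift mm [-42, -20, 190] [-43.1   8.1 245.6]
top 100 [[ -20. -230.   52.]
 [  -1. -224.   64.]
 [  19. -222.   68.]]
side 250 [[ -21. -229.   50.]
 [  -2. -227.   64.]
 [  16. -220.   67.]]
```

View pics/top3.png

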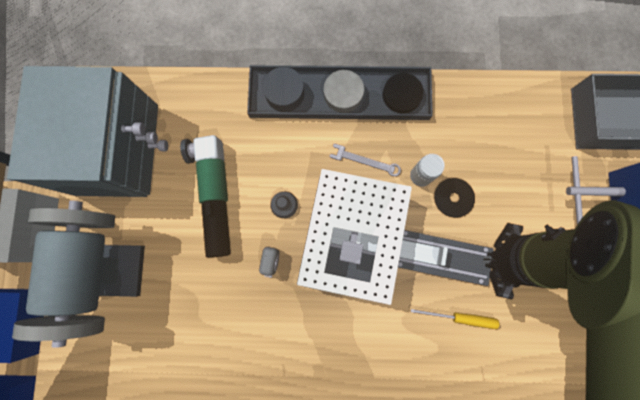

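Request:
send_rows(
  motion="0 -10 0 40 0.9 -0.9 -0.3;0 -10 0 50 0 0 0;0 -10 0 50 0 0 0;0 -7 0 50 0 0 0;0 -4 0 45 0 0 0;0 0 0 10 0 0 0;0 0 0 0 0 0 0",
)

```text
time: 6.75
tool_pos: [0.4522, 0.0776, 0.1831]
tcp_rot: [-0.702, 0.706, -0.076, 0.055]
contact_force: [0.4, -0.7, -0.6]
finger_gap: 0.0003
```

```bash
python3 - <<'E'
from h import *
togo([-41,-20,120])
E
```

```text
t 6.75 pos [0.4522 0.0776 0.1831] jig [-56.1 -14.9 183.1] F [ 0.4 -0.7 -0.6] q [-0.64 -0.05  0.41  1.96  0.02  1.26 -0.42]
tool axes
 [[ 0.982 -0.031  0.185]
 [-0.185 -0.003  0.983]
 [-0.03  -1.    -0.009]]
turn(deg,tool) for tool x=+1jigx [ 0.5 -0.1 -1.7]
turn(deg,tool) for tool x=-1jigx [  2.7 179.8   0.8]
jig ex,ey in tool [ 1.    -0.03   0.002] [-0.003 -0.009  1.   ]
shift mm [-41, -20, 120] [17.  62.7 -4.5]
```

Request:
send_rows(
  motion="0 8 10 -3 0.5 0 -1.7;0 7 10 -2 0 0 0;0 0 10 0 0 0 0;0 0 0 0 0 0 0",
)

```text
time: 7.25
tool_pos: [0.4647, 0.0647, 0.1492]
tcp_rot: [-0.703, 0.705, -0.07, 0.066]
contact_force: [0.6, 0.4, 0.8]
finger_gap: 0.0001
```

```bash
python3 - <<'E'
from h import *
togo([-41,-20,120])
p,d=ctrl.grab_frame("side");cv2.imwrite("pics/s4.png",cv2.resize(p[150:320,180:430,::-1],None,fx=3,fy=3))
E
```

```text
t 7.25 pos [0.4647 0.0647 0.1492] jig [-41.4 -25.2 149.2] F [0.6 0.4 0.8] q [-0.62 -0.01  0.43  2.    0.01  1.16 -0.39]
tool axes
 [[ 0.981 -0.005  0.192]
 [-0.192 -0.002  0.981]
 [-0.005 -1.    -0.003]]
turn(deg,tool) for tool x=+1jigx [ 0.2 -0.5 -0.3]
turn(deg,tool) for tool x=-1jigx [  0.4 179.5   0.3]
jig ex,ey in tool [ 1.    -0.005  0.01 ] [-0.01  -0.003  1.   ]
shift mm [-41, -20, 120] [ 0.5 29.2  5.3]
```

View pics/s4.png

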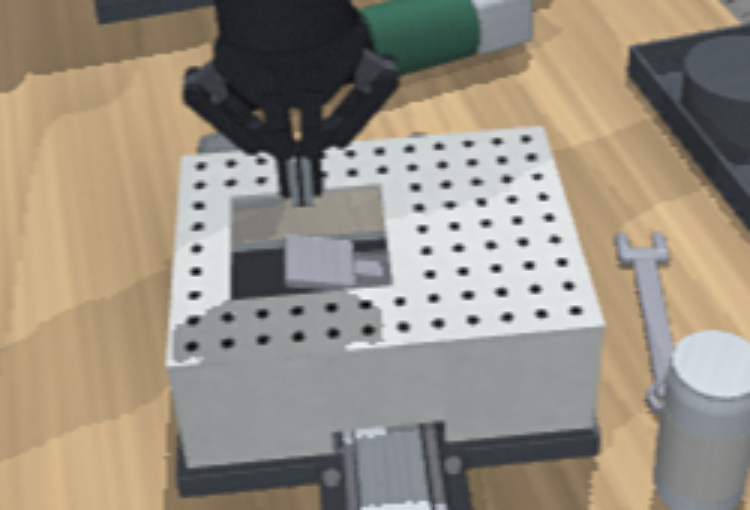

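Request:
send_rows(
  motion="0 0 10 3 0 -0.5 0;0 0 10 2 0 0 0;0 0 10 0 0 0 0;0 0 8 0 0 0 0;0 0 8 0 0 0 0",
)

```text
time: 7.92
tool_pos: [0.4664, 0.0707, 0.1015]
tcp_rot: [-0.704, 0.705, -0.065, 0.063]
contact_force: [-0.6, -0.2, 0.4]
finger_gap: -0.0
```

```bash
python3 - <<'E'
from h import *
togo([-41,-20,62])
E
```

```text
t 7.925 pos [0.4664 0.0707 0.1015] jig [-40.8 -19.  101.5] F [-0.6 -0.2  0.4] q [-0.62  0.05  0.43  2.05 -0.02  1.05 -0.37]
tool axes
 [[ 0.983 -0.003  0.181]
 [-0.181 -0.001  0.983]
 [-0.002 -1.    -0.002]]
turn(deg,tool) for tool x=+1jigx [ 0.1  0.1 -0.1]
turn(deg,tool) for tool x=-1jigx [  -0.2 -179.9   -0.2]
jig ex,ey in tool [ 1.    -0.002 -0.001] [ 0.001 -0.002  1.   ]
shift mm [-41, -20, 62] [-0.1 39.5 -0.9]
```

Request:
send_rows(
  motion="0 0 8 0 0 0 0;0 0 8 0 0 0 0;0 0 8 0 0 0 0;0 0 8 0 0 0 0",
)

```text
time: 8.43
tool_pos: [0.4654, 0.0717, 0.0694]
tcp_rot: [0.704, -0.704, 0.066, -0.062]
contact_force: [-3.2, 0.4, 7.0]
finger_gap: 0.0001
```

```bash
python3 - <<'E'
from h import *
togo([-42,-20,62])
E
```

```text
t 8.425 pos [0.4654 0.0717 0.0694] jig [-42.  -18.3  69.4] F [-3.2  0.4  7. ] q [-0.62  0.1   0.43  2.08 -0.05  0.98 -0.34]
tool axes
 [[ 0.983 -0.006  0.181]
 [-0.181  0.001  0.983]
 [-0.006 -1.    -0.   ]]
turn(deg,tool) for tool x=+1jigx [ 0.   0.1 -0.3]
turn(deg,tool) for tool x=-1jigx [  -0.5 -179.9   -0. ]
jig ex,ey in tool [ 1.    -0.006 -0.001] [ 0.001 -0.     1.   ]
shift mm [-42, -20, 62] [ 0.1  7.4 -1.7]
```

Request:
send_rows(
  motion="0 0 6 -1 0 0 0;0 0 6 0 0 0 0;0 0 6 0 0 0 0;0 0 8 0 0 0 0",
)

```text
time: 8.93
tool_pos: [0.4645, 0.0718, 0.061]
tcp_rot: [0.707, -0.702, 0.071, -0.058]
contact_force: [-30.2, -6.9, 80.0]
finger_gap: -0.0004
```

Request:
send_rows(
  motion="0 0 10 0 0 0 0;0 0 10 0 0 0 0",
)

```text
time: 9.18
tool_pos: [0.4646, 0.0718, 0.0608]
tcp_rot: [0.709, -0.699, 0.075, -0.055]
contact_force: [-32.9, -9.1, 89.5]
finger_gap: -0.0001
```

```bash
python3 - <<'E'
from h import *
togo([-42,-20,62])
E
```

```text
t 9.175 pos [0.4646 0.0718 0.0608] jig [-42.8 -18.3  60.8] F [-32.9  -9.1  89.5] q [-0.6   0.12  0.43  2.07 -0.09  0.99 -0.31]
tool axes
 [[ 0.983 -0.028  0.183]
 [-0.183  0.017  0.983]
 [-0.03  -0.999  0.011]]
turn(deg,tool) for tool x=+1jigx [-0.6 -0.  -1.7]
turn(deg,tool) for tool x=-1jigx [  2.7 179.9  -1. ]
jig ex,ey in tool [ 1.    -0.03   0.001] [-0.001  0.011  1.   ]
shift mm [-42, -20, 62] [ 0.8 -1.2 -1.7]
```

Bottomed at 61 mm with a firm end stop. Retreat straight up.

Request:
send_rows(
  motion="0 0 -8 0 0 0 0;0 0 -15 0 0 0 -1.5;0 0 -30 0 0 0 0;0 0 -50 0 0 0 0;0 0 -50 0 0 0 0;0 0 -40 0 0 0 0;0 0 0 0 0 0 0",
)

```text
time: 10.05
tool_pos: [0.4672, 0.0687, 0.2631]
tcp_rot: [0.71, -0.698, 0.064, -0.068]
contact_force: [-0.5, 0.2, -0.0]
finger_gap: 0.0004
```

```bash
python3 - <<'E'
from h import *
togo()
for n in("side","top"):
    p,d=ctrl.grab_frame(n);J=jig(cloud(n,d))*1000
    if n=="side":cv2.imwrite("pics/s5.png",cv2.resize(p[150:400,180:450,::-1],None,fx=2.4,fy=2.4))
    m=(d>0)&(abs(J[...,0])<25)&(J[...,1]<-180)&(J[...,1]>-340)&(J[...,2]>50)&(J[...,2]<75)
    f=J[m];print(n,len(f),np.round(np.percentile(f,[2,50,98],axis=0)) if len(f) else "")
    m=(d>0)&(abs(J[...,0]+45)<25)&(abs(J[...,1]+20)<25)&(J[...,2]>50)&(J[...,2]<105);f=J[m];print("pad",len(f),np.round(np.percentile(f,[2,50,98],axis=0)) if len(f) else"")
E
```

```text
t 10.05 pos [0.4672 0.0687 0.2631] jig [-39.6 -20.8 263.1] F [-0.5  0.2 -0. ] q [-0.64 -0.1   0.42  1.84  0.03  1.38 -0.41]
tool axes
 [[ 0.983  0.007  0.185]
 [-0.185  0.016  0.983]
 [ 0.004 -1.     0.017]]
turn(deg,tool) for tool x=+1jigx [-1.  -0.2  0.2]
turn(deg,tool) for tool x=-1jigx [ -0.3 179.8  -1.5]
jig ex,ey in tool [1.    0.004 0.003] [-0.003  0.017  1.   ]
side 248 [[ -21. -229.   51.]
 [  -2. -227.   63.]
 [  16. -220.   67.]]
pad 159 [[-69. -15.  60.]
 [-47.  -7.  63.]
 [-25.   3.  64.]]
top 0 
pad 3 [[-66.   1.  59.]
 [-64.   1.  63.]
 [-62.   2.  63.]]
```

View pics/s5.png

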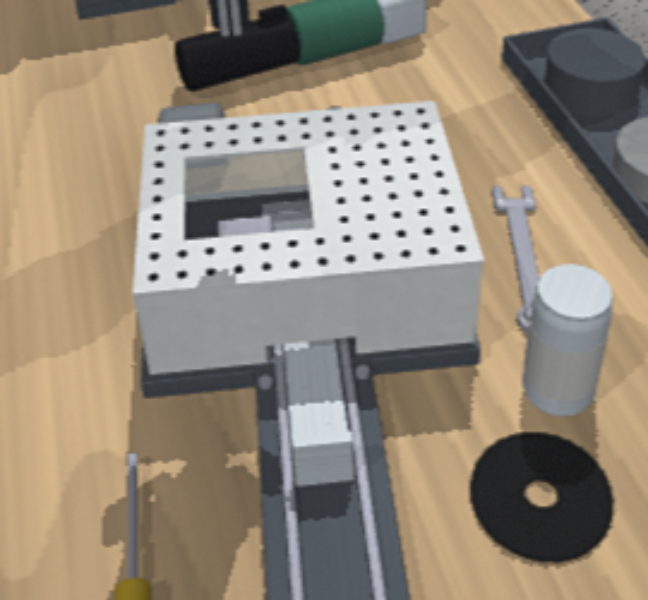

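The pad is level at 63 mm, which is fully down. The flange is still home and nothing else has moved. I'm handing in.

```bash
python3 -c "
from bench import ctrl
print(ctrl.sign_off())"
```

```text
the job is handed in; nothing more can be done
None
```

The bracket is home against the stop, and the lever is pressed down to its end stop. I handed the job in at about 10 s of the 45 s allowed.

- **Bracket:** I pushed the flange about 52 mm with the shut fingers until it stopped dead and the push force rose to about 20 N. After the press, the side camera put the flange face at jig y of about -229 mm; home is -230 mm. The top camera agreed before the press, but the arm blocked its view afterwards.
- **Lever:** I pressed the pad through the window until it bottomed at 61 mm on a firm stop. After I lifted the fingers away, the pad stayed level at about 63 mm; fully down is 62 mm. I could not see the pin itself. I take it to be in the slot because the lever would have stopped part-way otherwise.
- **Press force:** The last pressing rows were harder than they needed to be, with a wrist force of about 96 N against the 120 N limit.
- **Surroundings:** I saw no sign of touching the guard: force readings near it were about zero, apart from the press itself. The items visible in the last side picture were where they started. I did not compare the rest after the press.

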